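# Load and pump tight a two-row specimen clamp

## Task

Stand every resin specimen upright, metal face up, in the bench clamp while its jaw is still open: the large ones (40 mm) in the row nearer the robot, the small ones (30 mm) in the row farther from it. Then hold the red lever handle and pump it in full strokes, there and back, until the red pointer is in the green zone and every specimen is clamped between fence and bar; use only the lever for this and do not push the jaw or rack. Finally swing the lever back to its home stop by the rows and let go, leaving the brass test block and the grey loupe where they are.

Things in the scene. Friction and masses are not known exactly. Their poses are not given: they have to be found in the camera images.
- fixture: bench clamp: cream base plate fixed to the table, 250 x 345 mm, 12 mm thick; specimens in it stand 12 mm above the table. Origin on the table, x and y axes along its sides; clamp positions below are mm in this frame, c = carriage travel in mm. Both rows run along y, inside from y = -105 (jaw beam) to 126 (end stop). Fences and bars are 10 mm thick and rise 18 mm above the plate.
- row_large (a point): row nearer the robot, for LARGE specimens: between the face of a fixed steel fence at x = -110 and the face of the jaw's near bar at x = -40 - c. This point: on the plate (12 mm above the table) at x = -90, y = 10, where the axis of a clamped large specimen lies, mid-length of the row. Row axis along the fixture's y.
- row_small (a point): row farther from the robot, for SMALL specimens: between the face of a fixed fence at x = -5 and the face of the jaw's far bar at x = 55 - c. This point: on the plate at x = 10, y = 10, where the axis of a clamped small specimen lies, mid-length of the row.
- jaw: moving aluminium jaw: two bars along y and the beam joining them. Origin coincides with the fixture's at c = 0; moves to -x with the carriage. A spring (4 N, plus 0.06 N per mm) between carriage and jaw yields once the bars press on specimens, from c = 30 on; both rows close together if each holds its own size.
- rack: steel toothed rack beside the jaw, 7.5 mm tooth pitch, moved to -x by the lever's brass pawl. Carries a red pointer at x = 85 - c, y = -143, 34 mm above the table, over a white and green scale on the plate. Origin coincides with the fixture's at c = 0.
- carriage (a joint): travel c of rack and carriage, m: starts at 0 to 0.008, end stop 0.058. Pointer in the green zone from 0.044 to 0.058. Stiff (10 N), stays where it is left and cannot be wound back. Each full lever stroke there and back advances it one tooth, 0.0075 (the first stroke may give less or up to 0.011).
- lever (a joint): angle q of the pump lever, rad: 0 = home stop (handle nearest the rows), 0.72 = far stop; starts at 0 to 0.35. Increasing q (handle away from the rows) is the working stroke, about 3 N at the handle; on the way back the pawl clicks over the teeth, about 3 N. Return below about 0.06 to pick up the next tooth. Stays where it is left.
- grip (a point): lever handle: on the axis of the upright round red grip, 20 mm diameter, standing from 46 to 112 mm above the table; this point is at 90 mm. In the fixture frame it lies at pivot + 165 mm * (-cos(q - 0.36), -sin(q - 0.36)). The blue lever arm under it lies 38 to 46 mm above the table.
- pivot (a point): the lever's vertical turning axis, at x = 0, y = -173 mm in the fixture frame; this point is 90 mm above the table.
- large_a: LARGE specimen: upright dark resin cylinder, 40 mm diameter, 28 mm tall, about 60 g, with a small piece of metal showing in its top face; stands on the table left of the clamp. Origin: centre of its underside, z up. May be absent.
- large_b: LARGE specimen: upright dark resin cylinder, 40 mm diameter, 28 mm tall, about 60 g, with a small piece of metal showing in its top face; stands on the table left of the clamp. Origin: centre of its underside, z up. May be absent.
- large_c: LARGE specimen: upright dark resin cylinder, 40 mm diameter, 28 mm tall, about 60 g, with a small piece of metal showing in its top face; stands on the table left of the clamp. Origin: centre of its underside, z up. May be absent.
- small_a: SMALL specimen: like the large ones but 30 mm diameter, 28 mm tall, about 40 g. Origin: centre of its underside, z up. May be absent.
- small_b: SMALL specimen: like the large ones but 30 mm diameter, 28 mm tall, about 40 g. Origin: centre of its underside, z up. May be absent.
- small_c: SMALL specimen: like the large ones but 30 mm diameter, 28 mm tall, about 40 g. Origin: centre of its underside, z up. May be absent.
- testblock: brass hardness test block, disc 48 mm diameter, 14 mm high, standing among the specimens; leave alone. Origin: underside centre
- loupe: grey loupe, cylinder 34 mm diameter, 32 mm tall with a glass lens on top, among the specimens; leave alone. Origin: underside centre
Not all that is in view belongs to the job. What is shaped like the small_c but orange is not meant.

How it is judged (in metres and radians):
On the way, in this order (a step that is already met when the one before it is completed fails the run):
1. every specimen stands upright in the row of its size, the jaw still open (x of large_a in the frame of fixture between -0.096 and -0.054 m and y of large_a in the frame of fixture between -0.1 and 0.12 m and z of each of large_a, large_b, large_c, small_a, small_b, small_c in the frame of fixture below 0.02 m and angle between each of large_a, large_b, large_c, small_a, small_b, small_c's own z axis and vertical below 0.15 rad and x of large_b in the frame of fixture between -0.096 and -0.054 m and y of large_b in the frame of fixture between -0.1 and 0.12 m and x of large_c in the frame of fixture between -0.096 and -0.054 m and y of large_c in the frame of fixture between -0.1 and 0.12 m and x of small_a in the frame of fixture between 0.004 and 0.046 m and y of small_a in the frame of fixture between -0.1 and 0.12 m and x of small_b in the frame of fixture between 0.004 and 0.046 m and y of small_b in the frame of fixture between -0.1 and 0.12 m and x of small_c in the frame of fixture between 0.004 and 0.046 m and y of small_c in the frame of fixture between -0.1 and 0.12 m and value of joint carriage below 0.022 m), for 0.2 s.
2. the clamp is pumped until the pointer is in the green zone and every specimen is gripped by the jaw (x of large_a in the frame of fixture between -0.098 and -0.08 m and y of large_a in the frame of fixture between -0.1 and 0.12 m and z of each of large_a, large_b, large_c, small_a, small_b, small_c in the frame of fixture below 0.02 m and angle between each of large_a, large_b, large_c, small_a, small_b, small_c's own z axis and vertical below 0.15 rad and x of large_b in the frame of fixture between -0.098 and -0.08 m and y of large_b in the frame of fixture between -0.1 and 0.12 m and x of large_c in the frame of fixture between -0.098 and -0.08 m and y of large_c in the frame of fixture between -0.1 and 0.12 m and x of small_a in the frame of fixture between 0.002 and 0.02 m and y of small_a in the frame of fixture between -0.1 and 0.12 m and x of small_b in the frame of fixture between 0.002 and 0.02 m and y of small_b in the frame of fixture between -0.1 and 0.12 m and x of small_c in the frame of fixture between 0.002 and 0.02 m and y of small_c in the frame of fixture between -0.1 and 0.12 m and contact force between jaw and large_a above 0.3 N and contact force between jaw and large_b above 0.3 N and contact force between jaw and large_c above 0.3 N and contact force between jaw and small_a above 0.3 N and contact force between jaw and small_b above 0.3 N and contact force between jaw and small_c above 0.3 N and value of joint carriage above 0.043 m), for 0.2 s.
At the end, for the whole second after the job is handed in: Every specimen upright (0.15 rad) on the plate in the row of its size, within 10 mm of its clamped place, pressed by the jaw (over 0.3 N) and at rest; carriage beyond 0.043 m (pointer in the green zone); lever within 0.12 rad of its home stop (all of step 2 and value of joint lever below 0.12 rad and linear speed of each of large_a, large_b, large_c, small_a, small_b, small_c below 0.02 m/s); the robot touches nothing.
It fails at once if the test block or the loupe was shifted by more than 60 mm (distance of any of testblock, loupe from where it was at the start of the episode above 0.06 m).
It fails at once if the jaw or rack was pushed directly by the robot (more than 12 N) (contact force between any of the fingers, the arm and jaw above 12 N or contact force between any of the fingers, the arm and rack above 12 N).
Of large_a, large_b, large_c, small_a, small_b, small_c only 4 to 6 are there at a start; the rules pass over those that are not, and their reading is None.
At some moment in a run one of large_a, large_b, large_c, small_a, small_b, small_c may be knocked a few centimetres aside while the robot is not near it.
It also fails if it takes over 208 s, if anything falls off the work surface, if the arm or the gripper's body presses on something with over 40 N, if the wrist force passes 120 N, or if a joint passes its speed limit or range.

## Robot

A 6-joint arm with a two-finger parallel gripper is mounted at the origin on the work surface. World frame = base frame: x ahead of the robot, y to its left, z up, the work surface at z = 0. Lengths are in mm, angles in rad, forces in N, time in s.
With the tool pointing down it reaches from about 275 to 750 mm from the base axis. Payload 10.2 kg.
Tool frame: the origin (TCP) lies between the finger pads; the fingertips stand 17 mm ahead of it and the grasp point (between the pads) lies 2 mm behind it; z points along the fingers, y is the line along which they close (so a half turn about z gives the same grasp; the last joint's range is limited). The gripper opens to 85 mm and grips with 20 to 120 N. Pads are 22 mm wide; open, the fingers measure 114 mm over their backs; the gripper's body (76 mm by 85 mm) begins 54 mm behind the grasp point. The pads swing forward as they close: fully open they stand 13 mm farther back than shut.
Start: joints at [0.951, 0.313, 1.498, -0, 1.331, -0.223], TCP at [202.909, 484.21, 248.294] pointing down, gripper open.
Joint ranges: [-2.94, 2.94], [-0.97, 2.17], [0.19, 2.56], [-1.23, 4.37], [0.02, 3.11], [-2.88, 2.88]. Speed limits (rad/s): [2.39, 2.39, 3.01, 3.14, 3.14, 3.14].

## Interface

Orientations are given as a unit quaternion [w, x, y, z].
In Python, from rig import * gives the robot as it stands.
- The arm moves only by the tool step_arm, never from a script. Its argument "commands" is text: rows parted by semicolons, each of 7 numbers parted by spaces: the opening, from 0 (shut) to 1 (fully open), then the shift along the tool's x, y, z in cm, then the turn, a rotation vector about the tool's x, y, z in rad. In form: hand x y z rx ry rz; .... A call has 1 to 20 rows; each row is the pose to reach, as a shift and turn from the pose commanded when the call began, along the tool's axes at that moment; what a row does not reach only later rows make up. A row lasts 1/12 s, in which the tool goes at most 41.7 mm and 7.16 degrees, less where a joint would pass 70% of its speed; a pose out of reach is approached as far as the arm can. A call with a gripper value outside its range is refused whole. The fingers move at their own pace and stop on an object; "newtons" is the grip in N (left out, the last holds). Time passes only in rows, so rows that repeat a pose let the fingers close. It gives the time, the measured TCP pose, the force, the opening and the grip force at its end, in the units of the state.
- sense(): the state, without advancing time (a new reading comes with each control period).
- capture(name): name is "scene" or "top" or "wrist"; returns the picture (384x512x3 uint8, red, green, blue); there is no depth.
- camera_model(name): a dict with "mtx" (3x3 intrinsics, pixels), "k1" (the pictures are not rectified: a ray, as slopes to the right and down, at radius r is drawn at 1 + k1 r^2 times it, then the intrinsics apply), "eye" and "rotation" of the camera in the world. Camera axes: x right, y down, z forward; pixel columns grow to the right and rows downward; lengths in mm; the calibration is good to about 2 mm. A picture is of the moment at which its call begins: read the wrist's pose just before it. camera_model takes no time and is no camera call; for the wrist camera it gives the pose at the moment of the call.
- finish_job(): hands the job in; it is judged then, once.
Trained networks look in the newest picture that a camera, given by its name, has taken for a name from the list of things; names that differ only in an ending like _2 or _b are one class to them, and where a whole thing is asked for, a point or a joint stands for the part that bears it (a point fixed in the world has none). Each returns a list of dicts, best first, with "score" (0 to 1); they miss things now and then, are a little off and sometimes report something else, mostly with a low value. They report only what shows in the picture. A call takes as long as a camera call. They do not tell look-alikes from the thing itself.
- search_frame(camera, label): "rect" ([centre column, centre row, width, height] in pixels, round what is visible of it).
- trace(camera, label): "mask" (384x512 bool, what is visible of it) and "rect" ([centre column, centre row, width, height] in pixels, round what is visible of it).
- spot_point(camera, label): "xy" ([column, row] in pixels: a listed point, or the origin of a listed thing).
The state is a dict: "time_s": time; "joints": joint angles; "dq": joint speeds; "tau": joint torques, N m; "eef_pos": TCP position; "ee_rot": TCP orientation; "force": force on the tool from outside, world axes, zero at the start; "wrist_torque": the same for the moment, N m; "grip_width": opening from 0.0 (shut) to 1.0 (fully open); "grip_force": force on a finger pad.
Only numpy, scipy, OpenCV 4.12 (cv2) and the standard library are available. Lean on these libraries where they do the work, as an engineer would, in place of code of your own. Each camera call takes 0.05 s, during which the arm holds its last target. There are 200 camera calls.

## Working session

There is one attempt and no reset: what is moved stays moved. The work goes in short steps, Python scripts to look and compute and a tool call to move; the robot and the scene stay as the last step left them, time stands still between calls to the robot, and variables do not carry over. Pictures are saved under pics/ and viewed, at most 14 in all, crops included, and the job is handed in when it is done.

Besides the shell and the picture viewer there is one more tool, called after ">>>" as name(argument=value, ...) on one line, values as JSON. step_arm: Moves the arm, as the interface text tells. Its arguments: {"type":"object","properties":{"commands":{"type":"string"},"newtons":{"type":"number"}},"required":["commands"]}

```bash
ls; mkdir -p pics; python3 - <<'E'
from rig import *
import cv2
s=sense();print(s)
for n in ("scene","top"):
    im=capture(n);cv2.imwrite(f"pics/{n}0.png",im[:,:,::-1])
    m=camera_model(n);print(n,m)
    for l in ("large_a","small_a","testblock","loupe","row_large","row_small","grip","pivot"):
        try:print(l,[(round(d["score"],2),np.round(d["xy"]).tolist() if 0 else [round(float(v),1) for v in d["xy"]]) for d in spot_point(n,l)])
        except Exception as e: print(l,e)
E
```

```text
pics
{'time_s': 0.0, 'joints': array([ 9.50588674e-01,  3.13467246e-01,  1.49845562e+00,  1.32762993e-05,
        1.33103058e+00, -2.23416367e-01]), 'dq': array([ 0.00253646,  0.00101037, -0.00015612, -0.00226191, -0.00144119,
        0.00078618]), 'tau': array([ 1.25598617e-03, -4.12274551e+01, -2.59736001e+01, -1.19781666e-04,
        4.19944874e-03, -1.36217075e-06]), 'eef_pos': array([202.76048864, 483.99688545, 247.71927028]), 'ee_rot': array([-2.84446812e-04,  1.97098203e-01,  9.80383514e-01, -6.18120705e-04]), 'force': array([0.29440515, 0.44533171, 0.34426182]), 'wrist_torque': array([0.00018691, 0.05857188, 0.03511688]), 'grip_force': 0.0, 'grip_width': 0.9993331730080945}
scene {'mtx': array([[405.69782105,   0.        , 256.13528749],
       [  0.        , 405.69782105, 189.02397805],
       [  0.        ,   0.        ,   1.        ]]), 'k1': -0.11171745618849226, 'eye': array([1215.34996116,  192.51454013,  639.10391316]), 'rotation': array([-0.26938928,  0.55746415,  0.711518  , -0.33227288])}
large_a [(0.75, [410.0, 206.9]), (0.75, [327.0, 247.9]), (0.64, [336.8, 194.3]
[... 476 characters left out ...]
5405],
       [  0.        , 457.52867627, 189.04602439],
       [  0.        ,   0.        ,   1.        ]]), 'k1': -0.167066197023262, 'eye': array([ 426.0506947 ,   79.02880475, 1132.95088191]), 'rotation': array([ 0.04574136, -0.69575086,  0.71492431, -0.05216995])}
large_a [(0.77, [119.0, 256.9]), (0.59, [185.6, 176.7]), (0.56, [195.4, 254.7])]
small_a [(0.62, [150.8, 215.0]), (0.49, [111.9, 181.0]), (0.47, [148.5, 256.4]), (0.43, [153.1, 182.7])]
testblock [(0.65, [193.7, 216.3])]
loupe [(0.55, [119.5, 219.2])]
row_large [(0.86, [315.1, 197.0]), (0.58, [192.9, 253.5])]
row_small [(0.6, [309.4, 157.0])]
grip [(0.64, [393.7, 209.4]), (0.63, [312.4, 163.0])]
pivot [(0.92, [387.8, 138.6])]
```

```bash
cat > h.py <<'E'
from rig import *
import cv2, numpy as np
from scipy.spatial.transform import Rotation as R
def Rm(q): return R.from_quat([q[1],q[2],q[3],q[0]])
def w2p(n,P,m=None):
    m=m or camera_model(n); c=Rm(m["rotation"]).inv().apply(np.atleast_2d(P)-m["eye"])
    s=c[:,:2]/c[:,2:]; s=s*(1+m["k1"]*(s**2).sum(1,keepdims=True))
    return s*m["mtx"][0,0]+m["mtx"][:2,2]
def p2w(n,uv,z,m=None):
    m=m or camera_model(n); d=(np.atleast_2d(uv)-m["mtx"][:2,2])/m["mtx"][0,0]; s=d.copy()
    for _ in range(20): s=d/(1+m["k1"]*(s**2).sum(1,keepdims=True))
    r=Rm(m["rotation"]).apply(np.c_[s,np.ones(len(s))])
    return m["eye"]+r*((z-m["eye"][2])/r[:,2:])
E
python3 - <<'E'
from h import *
T={"large":[[119,256.9],[185.6,176.7],[195.4,254.7]],"small":[[150.8,215],[111.9,181],[148.5,256.4],[153.1,182.7]],"tb,lo":[[193.7,216.3],[119.5,219.2]]}
for k,v in T.items(): print("top",k,p2w("top",v,0).round(0).tolist())
S={"large":[[410,206.9],[327,247.9],[336.8,194.3]],"small":[[376.1,228.6],[418.2,265.5],[372.3,256.3],[413.5,235.6],[377.1,198.6]],"tb":[[326,218.8]]}
for k,v in S.items(): print("scene",k,p2w("scene",v,0).round(0).tolist())
print(p2w("top",[[315.1,197],[309.4,157]],12),p2w("top",[[387.8,138.6],[393.7,209.4]],90))
print(p2w("scene",[[197,207.3],[183.7,240.5]],12),p2w("scene",[[95.8,201.4],[133.3,156.1]],90))
im=cv2.imread("pics/top0.png");cv2.imwrite("pics/top1.png",cv2.resize(im[100:330,70:470],None,fx=2,fy=2,interpolation=2))
E
```

```text
top large [[422.0, 392.0, 0.0], [619.0, 223.0, 0.0], [424.0, 201.0, 0.0]]
top small [[525.0, 311.0, 0.0], [614.0, 412.0, 0.0], [422.0, 317.0, 0.0], [606.0, 305.0, 0.0]]
top tb,lo [[519.0, 203.0, 0.0], [516.0, 391.0, 0.0]]
scene large [[429.0, 394.0, 0.0], [610.0, 211.0, 0.0], [426.0, 216.0, 0.0]]
scene small [[525.0, 314.0, 0.0], [615.0, 402.0, 0.0], [611.0, 307.0, 0.0], [528.0, 397.0, 0.0], [418.0, 315.0, 0.0]]
scene tb [[520.0, 199.0, 0.0]]
[[557.90120855 -99.06116218  12.        ]
 [659.33379295 -89.63083925  12.        ]] [[ 684.02883113 -269.44216572   90.        ]
 [ 514.34769358 -271.11108877   90.        ]]
[[568.50965262 -94.89740034  12.        ]
 [674.79537608 -86.41503534  12.        ]] [[ 684.83956667 -270.25821349   90.        ]
 [ 515.00663513 -269.25990286   90.        ]]
```

View pics/top1.png

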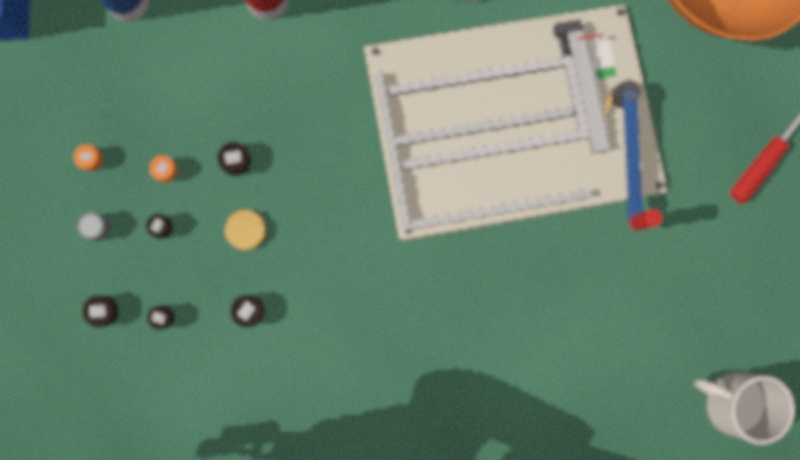

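View pics/scene0.png

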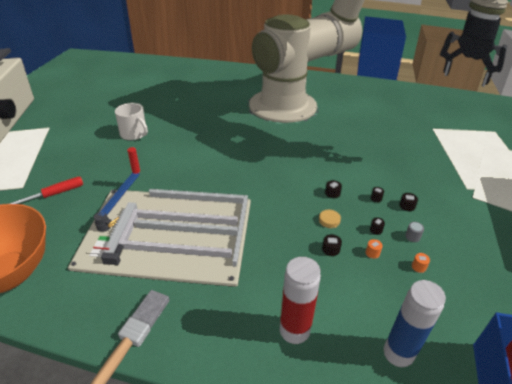

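The overview shows three large dark specimens (top px about 119,257; 186,177; 195,255) and two small dark ones (151,215; 149,256). The orange pair at (112,181) and (153,183) are decoys. The loupe is at (119,219), the brass block at (194,216), and the clamp is on the right, rotated slightly.

```bash
cat >> h.py <<'E'
def plan(x,y,z,phi=None,st=None):
    """shift (cm) in tool axes and z-turn; phi = world angle of tool y axis (mod pi); tool kept vertical"""
    s=st or sense(); r=Rm(s["ee_rot"]); d=r.inv().apply(np.array([x,y,z])-s["eef_pos"])/10
    ty=r.apply([0,1,0]); a=np.arctan2(ty[1],ty[0]); t=0
    if phi is not None:
        t=-(((phi-a)+np.pi/2)%np.pi-np.pi/2)  # tool z down
    return d.round(2).tolist(), round(t,3), "phi now %.3f j6 %.2f"%(a,s["joints"][5])
E
python3 - <<'E'
from h import *
m=camera_model("wrist");s=sense();r=Rm(s["ee_rot"])
print(m["mtx"][0],m["k1"],r.inv().apply(m["eye"]-s["eef_pos"]),(r.inv()*Rm(m["rotation"])).as_rotvec())
im=cv2.imread("pics/top0.png");h=cv2.cvtColor(im,cv2.COLOR_BGR2HSV)
k=((h[:,:,1]<75)&(h[:,:,2]>120)).astype(np.uint8);k[:90]=0;k[240:]=0;k[:,:230]=0;k[:,420:]=0
c=max(cv2.findContours(k,0,1)[0],key=cv2.contourArea);hull=cv2.convexHull(c)
q=cv2.approxPolyDP(hull,6,True)[:,0].astype(float);print(q.tolist());print(p2w("top",q,12).round(0).tolist())
w=p2w("top",hull[:,0].astype(float),12)[:,:2].astype(np.float32);print(cv2.minAreaRect(w))
print(plan(480,300,330))
E
```

```text
[268.6235614   0.        252.2836529] -0.04195642181374635 [  78.51729414   -1.16504672 -127.16899488] [-0.24448058 -0.24600308  1.55715671]
[[382.0, 101.0], [403.0, 196.0], [269.0, 220.0], [251.0, 122.0]]
[[804.0, -289.0, 12.0], [554.0, -324.0, 12.0], [504.0, 17.0, 12.0], [754.0, 54.0, 12.0]]
((653.0833740234375, -134.60069274902344), (259.925537109375, 352.89129638671875), 8.350003242492676)
([-32.68, -6.28, -8.17], 0, 'phi now 1.174 j6 -0.22')
```

>>> step_arm(commands="1 -4 -1 -1 0 0 0; 1 -8 -2 -2 0 0 0; 1 -12 -3 -3 0 0 0; 1 -16 -4 -4 0 0 0; 1 -20 -5 -5 0 0 0; 1 -24 -6 -6 0 0 0; 1 -28 -6.3 -7 0 0 0; 1 -32.7 -6.3 -8 0 0 0; 1 -32.7 -6.3 -8 0 0 0; 1 -32.7 -6.3 -8 0 0 0")

```text
time_s: 1.73
eef_pos: [482.4, 298.2, 328.0]
ee_rot: [0.0, 0.199, 0.98, -0.0]
force: [-0.8, 0.4, -0.0]
grip_width: 1.004
grip_force: 0.0
```

```bash
python3 - <<'E'
from h import *
m=camera_model("wrist");im=capture("wrist");cv2.imwrite("pics/w0.png",im[:,:,::-1]);print(sense()["eef_pos"],m["eye"])
for l,zt in (("large_a",28),("small_a",28),("testblock",14),("loupe",32)):
    for d in trace("wrist",l):
        ys,xs=np.nonzero(d["mask"]);c=[xs.mean(),ys.mean()]
        # centroid of silhouette ~ mid-height
        b=im[d["mask"]].mean(0).round(0)
        print(l,round(d["score"],2),np.round(c),p2w("wrist",c,zt/2,m).round(0)[0],b,len(xs))
    print(" pts",[(round(d["score"],2),p2w("wrist",d["xy"],0,m).round(0)[0][:2].tolist()) for d in spot_point("wrist",l)])
E
```

```text
[480.60265475 299.32759389 327.78771706] [409.55017862 327.77150906 455.17172945]
large_a 0.87 [239. 239.] [612. 215.  14.] [68. 74. 62.] 512
large_a 0.64 [291. 102.] [427. 385.  14.] [81. 84. 75.] 568
large_a 0.64 [185. 147.] [424. 201.  14.] [72. 77. 67.] 563
large_a 0.35 [ 11. 319.] [ 600. -318.   14.] [ 33.  62. 101.] 350
 pts [(0.92, [430.0, 206.0]), (0.82, [607.0, 222.0]), (0.59, [427.0, 379.0])]
small_a 0.76 [244. 117.] [418. 309.  14.] [80. 85. 75.] 305
small_a 0.7 [337. 205.] [620. 401.  14.] [224. 141.  68.] 284
small_a 0.67 [282. 217.] [602. 304.  14.] [229. 142.  67.] 295
small_a 0.59 [271. 179.] [530. 310.  14.] [73. 77. 66.] 295
 pts [(0.76, [621.0, 400.0]), (0.66, [606.0, 304.0]), (0.53, [416.0, 310.0]), (0.52, [531.0, 313.0])]
testblock 0.89 [213. 198.] [524. 203.   7.] [231. 197.  89.] 625
 pts [(0.65, [525.0, 207.0])]
loupe 0.71 [317. 162.] [533. 393.  16.] [150. 165. 156.] 456
 pts [(0.78, [530.0, 393.0])]
```

View pics/w0.png

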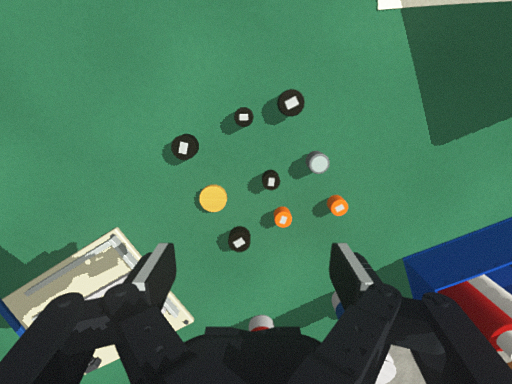

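The wrist picture agrees: large specimens at (239,239), (291,102) and (185,147), small dark ones at (244,117) and (271,179). The decoys, loupe and test block are where I had them. I'll pick L3 (425,203) first.

```bash
python3 -c "
from h import *
print(plan(425,203,120,1.717))"
```

```text
([1.29, -11.07, 20.84], np.float64(-0.542), 'phi now 1.175 j6 -0.82')
```

>>> step_arm(commands="1 0.2 -2 3.5 0 0 -0.1; 1 0.5 -4 7 0 0 -0.2; 1 0.8 -6 10.5 0 0 -0.3; 1 1.1 -8 14 0 0 -0.4; 1 1.3 -10 17.5 0 0 -0.5; 0.9 1.3 -11.1 20.8 0 0 -0.54; 0.9 1.3 -11.1 20.8 0 0 -0.54; 0.9 1.3 -11.1 20.8 0 0 -0.54")

```text
time_s: 2.85
eef_pos: [425.2, 202.5, 120.5]
ee_rot: [-0.001, -0.07, 0.998, -0.0]
force: [0.4, -0.0, 1.3]
grip_width: 0.899
grip_force: 0.0
```

```bash
python3 -c "
from h import *
m=camera_model('wrist');im=capture('wrist');cv2.imwrite('pics/w1.png',im[:,:,::-1])
for d in trace('wrist','large_a'):
    print(d['score'],np.round(d['rect']),p2w('wrist',d['rect'][:2],14,m).round(1))
print([(d['score'],p2w('wrist',d['xy'],0,m).round(1)) for d in spot_point('wrist','large_a')])
print(plan(425,203,22,1.717),sense()['eef_pos'])"
```

```text
0.95 [255. 199.  45.  48.] [[426.3 203.9  14. ]]
0.8 [442. 224.  60.  51.] [[426.8 387.9  14. ]]
[(0.86, array([[424. , 204.7,  -0. ]])), (0.85, array([[426. , 380.7,   0. ]]))]
([0.22, -0.01, 10.04], np.float64(-0.003), 'phi now 1.714 j6 -1.52') [426.73376265 203.30036914 122.42148603]
```

>>> step_arm(commands="0.9 0 0 3 0 0 0; 0.9 0 0 6 0 0 0; 0.9 0 0 8.5 0 0 0; 0.9 0 0 9.8 0 0 0; 0.3 0 0 9.8 0 0 0; 0.3 0 0 9.8 0 0 0; 0.3 0 0 9.8 0 0 0; 0.3 0 0 9.8 0 0 0; 0.3 0 0 9.8 0 0 0; 0.3 0 0 9.8 0 0 0; 0.3 0 0 7 0 0 0; 0.3 0 0 3 0 0 0; 0.3 0 0 0 0 0 0; 0.3 0 0 -3 0 0 0; 0.3 0 0 -5 0 0 0", newtons=35)

```text
time_s: 4.25
eef_pos: [426.0, 202.6, 174.4]
ee_rot: [0.003, -0.072, 0.997, 0.0]
force: [0.4, 0.0, -0.8]
grip_width: 0.454
grip_force: 35.6
```

```bash
python3 -c "
from h import *
print(plan(560,-90,220,1.717),sense()['eef_pos'],sense()['grip_width'])"
```

```text
([-9.11, -30.88, -4.52], np.float64(-0.003), 'phi now 1.714 j6 -1.52') [425.95926773 202.6410287  174.40541468] 0.4543307273006842
```

>>> step_arm(commands="0.3 -1 -3.5 -1 0 0 0; 0.3 -2 -7 -2 0 0 0; 0.3 -3 -11 -3 0 0 0; 0.3 -4 -15 -4 0 0 0; 0.3 -5 -19 -5 0 0 0; 0.3 -6 -22.5 -6 0 0 0; 0.3 -7 -26 -7 0 0 0; 0.3 -8 -29 -7.5 0 0 0; 0.3 -9 -31 -7.5 0 0 0; 0.3 -9 -31 -7.5 0 0 0; 0.3 -9 -31 -7.5 0 0 0; 0.3 -9 -31 -7.5 0 0 0")

```text
time_s: 5.25
eef_pos: [558.3, -91.0, 245.9]
ee_rot: [0.0, -0.072, 0.997, 0.0]
force: [0.4, 0.2, -0.2]
grip_width: 0.456
grip_force: 35.7
```

```bash
python3 -c "
from h import *
m=camera_model('wrist');im=capture('wrist');cv2.imwrite('pics/w2.png',im[:,:,::-1]);np.save('m2.npy',m,allow_pickle=True)
print(sense()['eef_pos'],m)
for l,z in (('row_large',12),('row_small',12),('pivot',90),('grip',90),('fixture',0),('jaw',0)):
    print(l,[(round(d['score'],2),np.round(d['xy']),p2w('wrist',d['xy'],z,m).round(1)) for d in spot_point('wrist',l)])
"
```

```text
[558.2280992  -90.67207529 245.84596292] {'mtx': array([[268.6235614 ,   0.        , 252.2836529 ],
       [  0.        , 268.6235614 , 193.25049089],
       [  0.        ,   0.        ,   1.        ]]), 'k1': -0.04195642181374635, 'eye': array([ 480.0377477 , -103.39989355,  373.01723708]), 'rotation': array([0.10217572, 0.64675579, 0.7466642 , 0.11730153])}
row_large [(0.58, array([240., 170.]), array([[ 564.8, -108.3,   12. ]]))]
row_small []
pivot []
grip [(0.94, array([ 85., 119.]), array([[ 515.2, -274.1,   90. ]]))]
fixture [(0.7, array([234., 225.]), array([[ 654., -107.,    0.]])), (0.17, array([232., 224.]), array([[ 652.4, -110.1,    0. ]]))]
jaw [(0.56, array([232., 223.]), array([[ 650.1, -110.4,    0. ]]))]
```

View pics/w2.png

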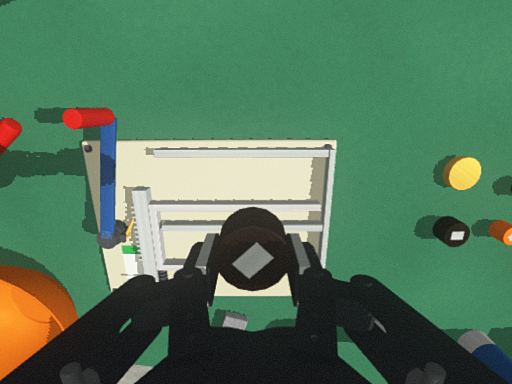

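The wrist picture shows the clamp clearly. The near fence is at row ~153, the near jaw bar at ~206, the middle fence at ~227 and the end stop at column ~325. The red grip is at (88,118), and the held specimen is centred in the fingers. I'll zoom in for a precise fit.

```bash
python3 -c "
from h import *
m=np.load('m2.npy',allow_pickle=True).item()
im=cv2.imread('pics/w2.png')
def ov(o,yaw,c):
    global v
    v=cv2.resize(im[130:300,60:345],None,fx=2.8,fy=2.8,interpolation=2)
    def F(P):
        P=np.array(P,float);cs,sn=np.cos(yaw),np.sin(yaw)
        W=np.c_[o[0]+cs*P[:,0]-sn*P[:,1],o[1]+sn*P[:,0]+cs*P[:,1],P[:,2]]
        return ((w2p('wrist',W,m)-[60,130])*2.8+1.4)
    def ln(a,b,col):
        t=np.linspace(0,1,20)[:,None];cv2.polylines(v,[F(np.array(a)*(1-t)+np.array(b)*t).astype(np.int32)],False,col,1)
    for x in (-110,-120,-15,-5): ln((x,-105,30),(x,126,30),(0,0,255))
    for x in (-40-c,-30-c,55-c,65-c): ln((x,-105,30),(x,126,30),(255,0,0))
    for y in (126,136): ln((-120,y,30),(60,y,30),(0,200,0))
    ln((-60,-105,30),(60,-105,30),(0,200,0))
    for y in (-209,136): ln((-125,y,12),(125,y,12),(255,0,255))
    for x in (-125,125): ln((x,-209,12),(x,136,12),(255,0,255))
ov((655.5,-98),.146,4)
cv2.imwrite('pics/w2o.png',v)"
```

```text
(no output)
```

View pics/w2o.png

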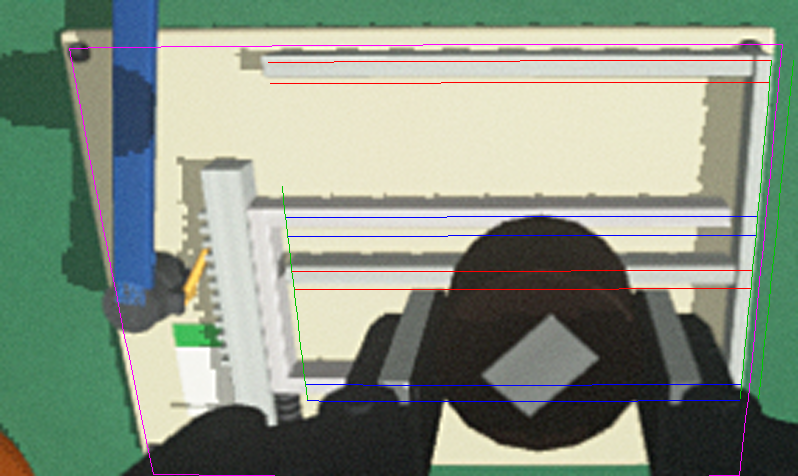

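```bash
cat >> h.py <<'E'
O=np.array([652.3,-99.5]);YAW=.146
def fx(x,y): c,s=np.cos(YAW),np.sin(YAW); return O+[c*x-s*y,s*x+c*y]
PHI=YAW+np.pi/2
E
python3 -c "
from h import *
for p in ((-80,80),(-80,10),(-80,-60),(20,-25),(20,45)): print(p,fx(*p).round(1))
print(plan(*fx(-80,80),80,PHI))"
```

```text
(-80, 80) [561.5 -32. ]
(-80, 10) [ 571.7 -101.2]
(-80, -60) [ 581.9 -170.5]
(20, -25) [ 675.7 -121.3]
(20, 45) [665.5 -52.1]
([-1.15, 5.81, 16.55], np.float64(-0.002), 'phi now 1.715 j6 -2.08')
```

>>> step_arm(commands="0.3 -0.5 2 4 0 0 0; 0.3 -0.8 4 8 0 0 0; 0.3 -1.1 5.8 12 0 0 0; 0.3 -1.1 5.8 15 0 0 0; 0.3 -1.1 5.8 17.5 0 0 0; 0.3 -1.1 5.8 19.5 0 0 0; 0.3 -1.1 5.8 20.5 0 0 0; 0.3 -1.1 5.8 21 0 0 0; 0.3 -1.1 5.8 21 0 0 0")

```text
time_s: 6.35
eef_pos: [561.4, -32.5, 36.4]
ee_rot: [0.0, -0.072, 0.997, 0.0]
force: [0.3, -0.6, -0.5]
grip_width: 0.454
grip_force: 36.1
```

>>> step_arm(commands="0.62 0 0 0 0 0 0; 0.62 0 0 0 0 0 0; 0.62 0 0 0 0 0 0; 0.62 0 0 -3 0 0 0; 0.62 0 0 -6 0 0 0; 0.7 0 0 -9 0 0 0; 0.9 0 0 -11 0 0 0")

```text
time_s: 6.93
eef_pos: [561.9, -32.9, 148.5]
ee_rot: [0.002, -0.072, 0.997, -0.001]
force: [0.2, -0.2, -0.6]
grip_width: 0.824
grip_force: 0.0
```

```bash
python3 -c "
from h import *
s=sense();print(s['eef_pos']);m=camera_model('wrist');im=capture('wrist');cv2.imwrite('pics/w3.png',im[:,:,::-1])
o=[(round(d['score'],2),p2w('wrist',d['xy'],12,m).round(1)[0,:2]) for d in spot_point('wrist','large_a')]
for a,p in o:
  q=p-O;c,sn=np.cos(YAW),np.sin(YAW);print(a,p,'fixture',c*q[0]+sn*q[1],-sn*q[0]+c*q[1])
print(plan(426,388,100,PHI))"
```

```text
[561.91420426 -32.85711956 148.50207907]
0.94 [560.  -32.9] fixture -81.6289207078176 79.31941316018934
0.69 [602.1 203.5] fixture -5.584913568237923 307.0795479032026
([7.56, 43.64, 4.74], np.float64(-0.003), 'phi now 1.714 j6 -1.98')
```

View pics/w3.png

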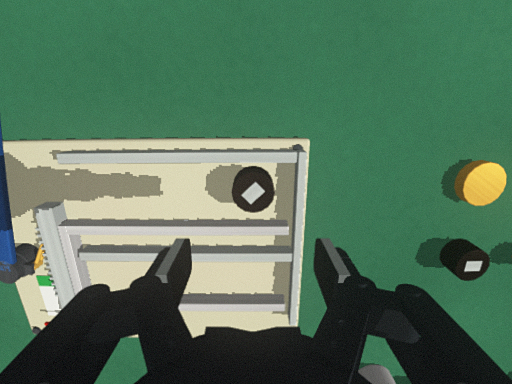

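The specimen stands upright in the large row at px (253,188), clear of both fence and bar. Next is L2.

>>> step_arm(commands="0.9 0.7 4 0 0 0 0; 0.9 1.4 8 0 0 0 0; 0.9 2.1 12 0 0 0 0; 0.9 2.8 16 0 0 0 0; 0.9 3.5 20 0 0 0 0; 0.9 4.2 24 0 0 0 0; 0.9 4.9 28 0 0 0 0; 0.9 5.6 32 0 0 0 0; 0.9 6.3 36 1 0 0 0; 0.9 7 40 3 0 0 0; 0.9 7.6 43.6 4.7 0 0 0; 0.9 7.6 43.6 4.7 0 0 0; 0.9 7.6 43.6 4.7 0 0 0")

```text
time_s: 8.12
eef_pos: [422.1, 389.1, 96.4]
ee_rot: [-0.001, -0.073, 0.997, -0.001]
force: [1.3, -0.6, 1.5]
grip_width: 0.901
grip_force: 0.0
```

```bash
cat > look.py <<'E'
from h import *
import sys
m=camera_model('wrist');im=capture('wrist');s=sense();print(s['eef_pos'].round(1))
for l in sys.argv[1:]:
  for d in trace('wrist',l):
    p=p2w('wrist',d['rect'][:2],14,m)[0,:2]
    print(l,round(d['score'],2),p.round(0),im[d['mask']].mean(0).round(0),'shift',plan(*p,22,PHI))
E
python3 look.py large_a
```

```text
[423.3 388.1  97.4]
large_a 0.68 [428. 385.] [73. 77. 68.] shift ([-0.39, -0.33, 7.61], np.float64(-0.003), 'phi now 1.714 j6 -1.18')
large_a 0.63 [529. 392.] [125. 134. 130.] shift ([-10.51, -1.03, 7.61], np.float64(-0.003), 'phi now 1.714 j6 -1.18')
```

>>> step_arm(commands="0.9 -0.3 -0.2 3 0 0 0; 0.9 -0.3 -0.2 6 0 0 0; 0.9 -0.3 -0.2 7.6 0 0 0; 0.9 -0.3 -0.2 7.6 0 0 0; 0.3 -0.3 -0.2 7.6 0 0 0; 0.3 -0.3 -0.2 7.6 0 0 0; 0.3 -0.3 -0.2 7.6 0 0 0; 0.3 -0.3 -0.2 7.6 0 0 0; 0.3 -0.3 -0.2 7.6 0 0 0; 0.3 -0.3 -0.2 7.6 0 0 0; 0.3 -0.3 -0.2 4 0 0 0; 0.3 -0.3 -0.2 0 0 0 0; 0.3 -0.3 -0.2 -2 0 0 0; 0.3 -0.3 -0.2 -2 0 0 0")

```text
time_s: 9.38
eef_pos: [429.1, 387.8, 124.4]
ee_rot: [0.005, -0.072, 0.997, 0.002]
force: [1.0, -0.6, -0.1]
grip_width: 0.461
grip_force: 35.6
```

```bash
python3 -c "
from h import *
print(plan(*fx(-80,10),110,PHI),sense()['grip_width'])"
```

```text
([-7.11, -50.44, 1.31], np.float64(-0.003), 'phi now 1.714 j6 -1.18') 0.46068378793465
```

>>> step_arm(commands="0.3 -0.6 -4 0 0 0 0; 0.3 -1.2 -8 0 0 0 0; 0.3 -1.8 -12 0 0 0 0; 0.3 -2.4 -16 0 0 0 0; 0.3 -3 -20 0 0 0 0; 0.3 -3.6 -24 0 0 0 0; 0.3 -4.2 -28 0 0 0 0; 0.3 -4.8 -32 0 0 0 0; 0.3 -5.4 -36 0 0 0 0; 0.3 -6 -40 0 0 0 0; 0.3 -6.5 -44 1 0 0 0; 0.3 -7 -48 1.3 0 0 0; 0.3 -7.1 -50.4 1.3 0 0 0; 0.3 -7.1 -50.4 1.3 0 0 0; 0.3 -7.1 -50.4 1.3 0 0 0; 0.3 -7.1 -50.4 1.3 0 0 0")

```text
time_s: 10.72
eef_pos: [568.9, -101.6, 105.2]
ee_rot: [-0.0, -0.072, 0.997, 0.0]
force: [-0.3, 0.2, 0.0]
grip_width: 0.454
grip_force: 35.7
```

```bash
python3 -c "
from h import *
print(sense()['eef_pos'],plan(*fx(-80,10),35.5,PHI))"
```

```text
[ 568.90365645 -101.63076194  105.22889133] ([-0.28, -0.0, 6.97], np.float64(-0.003), 'phi now 1.714 j6 -2.09')
```

>>> step_arm(commands="0.3 -0.2 0 3 0 0 0; 0.3 -0.2 0 5.5 0 0 0; 0.3 -0.2 0 6.5 0 0 0; 0.3 -0.2 0 6.9 0 0 0; 0.3 -0.2 0 6.9 0 0 0; 0.62 -0.2 0 6.9 0 0 0; 0.62 -0.2 0 6.9 0 0 0; 0.62 -0.2 0 6.9 0 0 0; 0.62 -0.2 0 4 0 0 0; 0.62 -0.2 0 1 0 0 0; 0.7 -0.2 0 -2 0 0 0; 0.9 -0.2 0 -3 0 0 0; 0.9 -0.2 0 -3 0 0 0")

```text
time_s: 11.8
eef_pos: [572.4, -102.2, 138.3]
ee_rot: [0.003, -0.072, 0.997, -0.001]
force: [0.4, 0.4, -0.8]
grip_width: 0.896
grip_force: 0.0
```

```bash
cat > rowchk.py <<'E'
from h import *
m=camera_model('wrist');im=capture('wrist');s=sense();print(s['eef_pos'].round(1),s['force'].round(1))
for l in ('large_a','small_a'):
  for d in spot_point('wrist',l):
    q=p2w('wrist',d['xy'],12,m)[0,:2]-O;c,sn=np.cos(YAW),np.sin(YAW);print(l,round(d['score'],2),(q+O).round(),'fixture',round(c*q[0]+sn*q[1]),round(-sn*q[0]+c*q[1]))
E
python3 rowchk.py;python3 -c "
from h import *
print(plan(613,216,100,PHI))"
```

```text
[ 571.5 -101.9  136. ] [-0.9  0.1 -1.2]
large_a 0.75 [ 570. -104.] fixture -83 7
large_a 0.72 [561. -31.] fixture -81 81
([-8.74, 30.83, 3.4], np.float64(-0.003), 'phi now 1.714 j6 -2.09')
```

>>> step_arm(commands="0.9 -1 4 0 0 0 0; 0.9 -2 8 0 0 0 0; 0.9 -3 12 0 0 0 0; 0.9 -4 16 0 0 0 0; 0.9 -5.5 20 0 0 0 0; 0.9 -7 24 0 0 0 0; 0.9 -8 28 1.5 0 0 0; 0.9 -8.7 30.8 3.4 0 0 0; 0.9 -8.7 30.8 3.4 0 0 0; 0.9 -8.7 30.8 3.4 0 0 0; 0.9 -8.7 30.8 3.4 0 0 0")

```text
time_s: 12.87
eef_pos: [613.0, 214.8, 100.1]
ee_rot: [-0.001, -0.072, 0.997, -0.0]
force: [0.1, -1.0, 1.2]
grip_width: 0.901
grip_force: 0.0
```

```bash
python3 look.py large_a
```

```text
[613.4 214.4 101. ]
large_a 0.69 [611. 217.] [75. 77. 69.] shift ([0.26, 0.35, 7.94], np.float64(-0.004), 'phi now 1.712 j6 -1.56')
```

>>> step_arm(commands="0.9 0.2 0.2 3 0 0 0; 0.9 0.2 0.2 6 0 0 0; 0.9 0.2 0.2 7.9 0 0 0; 0.9 0.2 0.2 7.9 0 0 0; 0.3 0.2 0.2 7.9 0 0 0; 0.3 0.2 0.2 7.9 0 0 0; 0.3 0.2 0.2 7.9 0 0 0; 0.3 0.2 0.2 7.9 0 0 0; 0.3 0.2 0.2 7.9 0 0 0; 0.3 0.2 0.2 7.9 0 0 0; 0.3 0.2 0.2 4 0 0 0; 0.3 0.2 0.2 0 0 0 0; 0.3 0.2 0.2 -2 0 0 0; 0.3 0.2 0.2 -2 0 0 0")

```text
time_s: 14.13
eef_pos: [613.4, 217.5, 128.0]
ee_rot: [0.005, -0.072, 0.997, 0.001]
force: [0.7, 0.0, -0.6]
grip_width: 0.456
grip_force: 35.6
```

```bash
python3 -c "
from h import *
print(sense()['eef_pos'],plan(*fx(-80,-60),110,PHI),sense()['grip_width'])"
```

```text
[613.42791665 217.49185688 128.04314657] ([8.68, -37.95, 1.7], np.float64(-0.003), 'phi now 1.714 j6 -1.55') 0.4558859476823592
```

>>> step_arm(commands="0.3 1 -4 0 0 0 0; 0.3 2 -8 0 0 0 0; 0.3 3 -12 0 0 0 0; 0.3 4 -16 0 0 0 0; 0.3 5 -20 0 0 0 0; 0.3 6 -24 0 0 0 0; 0.3 6.8 -28 0 0 0 0; 0.3 7.6 -32 0 0 0 0; 0.3 8.2 -35 1 0 0 0; 0.3 8.7 -37.9 1.7 0 0 0; 0.3 8.7 -37.9 1.7 0 0 0; 0.3 8.7 -37.9 1.7 0 0 0; 0.3 8.7 -37.9 1.7 0 0 0")

```text
time_s: 15.22
eef_pos: [579.0, -169.8, 104.3]
ee_rot: [-0.0, -0.072, 0.997, 0.0]
force: [-0.2, 0.4, -1.7]
grip_width: 0.45
grip_force: 35.7
```

```bash
python3 -c "
from h import *
print(sense()['eef_pos'],plan(*fx(-80,-60),35.5,PHI))"
```

```text
[ 579.00747155 -169.80782778  104.33384487] ([-0.28, -0.11, 6.88], np.float64(-0.003), 'phi now 1.714 j6 -2.19')
```

>>> step_arm(commands="0.3 -0.2 0 3 0 0 0; 0.3 -0.2 0 5.5 0 0 0; 0.3 -0.2 0 6.5 0 0 0; 0.3 -0.2 0 6.8 0 0 0; 0.3 -0.2 0 6.8 0 0 0; 0.6 -0.2 0 6.8 0 0 0; 0.6 -0.2 0 6.8 0 0 0; 0.6 -0.2 0 6.8 0 0 0; 0.6 -0.2 0 4 0 0 0; 0.6 -0.2 0 1 0 0 0; 0.7 -0.2 0 -2 0 0 0; 0.75 -0.2 0 -3 0 0 0; 0.75 -0.2 0 -3 0 0 0")

```text
time_s: 16.3
eef_pos: [582.2, -170.7, 137.5]
ee_rot: [0.003, -0.072, 0.997, -0.002]
force: [0.1, -0.6, 0.5]
grip_width: 0.748
grip_force: 0.0
```

```bash
python3 rowchk.py;python3 -c "
from h import *
print(plan(527,311,100,PHI))"
```

```text
[ 581.3 -170.3  135.1] [-0.2 -0.6 -0.6]
large_a 0.94 [ 569. -104.] fixture -83 8
large_a 0.74 [ 578. -170.] fixture -84 -59
large_a 0.62 [561. -31.] fixture -81 81
large_a 0.38 [ 565. -110.] fixture -88 3
([-1.58, 48.35, 3.34], np.float64(-0.003), 'phi now 1.714 j6 -2.19')
```

Three large specimens are placed. Next is S2.

>>> step_arm(commands="0.75 0 4 0 0 0 0; 0.75 0 8 0 0 0 0; 0.75 0 12 0 0 0 0; 0.75 0 16 0 0 0 0; 0.75 0 20 0 0 0 0; 0.75 -0.4 24 0 0 0 0; 0.75 -0.7 28 0 0 0 0; 0.75 -1 32 0 0 0 0; 0.75 -1.3 36 0 0 0 0; 0.75 -1.6 40 0 0 0 0; 0.75 -1.6 44 1.5 0 0 0; 0.75 -1.6 48.3 3.3 0 0 0; 0.75 -1.6 48.3 3.3 0 0 0; 0.75 -1.6 48.3 3.3 0 0 0; 0.75 -1.6 48.3 3.3 0 0 0; 0.75 -1.6 48.3 3.3 0 0 0")

```text
time_s: 17.78
eef_pos: [528.4, 308.8, 101.3]
ee_rot: [-0.0, -0.071, 0.997, -0.0]
force: [0.3, -0.3, -0.6]
grip_width: 0.749
grip_force: 0.0
```

```bash
python3 look.py small_a loupe
```

```text
[528.6 308.7 101.6]
small_a 0.8 [529. 312.] [71. 77. 67.] shift ([-0.04, 0.36, 7.97], np.float64(-0.005), 'phi now 1.712 j6 -1.37')
small_a 0.6 [416. 310.] [87. 87. 79.] shift ([11.15, 1.74, 7.97], np.float64(-0.005), 'phi now 1.712 j6 -1.37')
small_a 0.56 [604. 305.] [225. 141.  63.] shift ([-7.45, -1.43, 7.98], np.float64(-0.005), 'phi now 1.712 j6 -1.37')
loupe 0.57 [532. 396.] [150. 161. 156.] shift ([-1.6, 8.61, 7.98], np.float64(-0.005), 'phi now 1.712 j6 -1.37')
```

>>> step_arm(commands="0.75 0 0.2 3 0 0 0; 0.75 0 0.2 6 0 0 0; 0.75 0 0.2 7.9 0 0 0; 0.75 0 0.2 7.9 0 0 0; 0.2 0 0.2 7.9 0 0 0; 0.2 0 0.2 7.9 0 0 0; 0.2 0 0.2 7.9 0 0 0; 0.2 0 0.2 7.9 0 0 0; 0.2 0 0.2 7.9 0 0 0; 0.2 0 0.2 7.9 0 0 0; 0.2 0 0.2 4 0 0 0; 0.2 0 0.2 0 0 0 0; 0.2 0 0.2 -2 0 0 0; 0.2 0 0.2 -2 0 0 0")

```text
time_s: 19.1
eef_pos: [529.8, 313.0, 127.6]
ee_rot: [0.005, -0.072, 0.997, 0.001]
force: [0.8, 0.8, -0.0]
grip_width: 0.334
grip_force: 34.8
```

```bash
python3 -c "
from h import *
print(sense()['eef_pos'],plan(*fx(20,-30),110,PHI),sense()['grip_width'])"
```

```text
[529.84202972 313.01120667 127.58576683] ([-8.22, -45.58, 1.75], np.float64(-0.003), 'phi now 1.714 j6 -1.37') 0.33386708632833717
```

>>> step_arm(commands="0.2 -0.8 -4 0 0 0 0; 0.2 -1.6 -8 0 0 0 0; 0.2 -2.4 -12 0 0 0 0; 0.2 -3.2 -16 0 0 0 0; 0.2 -4 -20 0 0 0 0; 0.2 -4.8 -24 0 0 0 0; 0.2 -5.6 -28 0 0 0 0; 0.2 -6.4 -32 0 0 0 0; 0.2 -7.2 -36 0 0 0 0; 0.2 -7.8 -40 0.5 0 0 0; 0.2 -8.2 -43 1.2 0 0 0; 0.2 -8.2 -45.6 1.7 0 0 0; 0.2 -8.2 -45.6 1.7 0 0 0; 0.2 -8.2 -45.6 1.7 0 0 0; 0.2 -8.2 -45.6 1.7 0 0 0; 0.2 -8.2 -45.6 1.7 0 0 0")

```text
time_s: 20.43
eef_pos: [673.9, -126.2, 104.6]
ee_rot: [0.0, -0.072, 0.997, 0.0]
force: [0.2, 0.1, -0.6]
grip_width: 0.335
grip_force: 34.9
```

```bash
python3 -c "
from h import *
print(sense()['eef_pos'],plan(*fx(20,-30),35.5,PHI))"
```

```text
[ 673.92764042 -126.20700476  104.64334319] ([-0.25, -0.04, 6.91], np.float64(-0.001), 'phi now 1.715 j6 -2.07')
```

>>> step_arm(commands="0.2 -0.2 0 3 0 0 0; 0.2 -0.2 0 5.5 0 0 0; 0.2 -0.2 0 6.5 0 0 0; 0.2 -0.2 0 6.8 0 0 0; 0.2 -0.2 0 6.8 0 0 0; 0.5 -0.2 0 6.8 0 0 0; 0.5 -0.2 0 6.8 0 0 0; 0.5 -0.2 0 6.8 0 0 0; 0.5 -0.2 0 4 0 0 0; 0.5 -0.2 0 1 0 0 0; 0.7 -0.2 0 -2 0 0 0; 0.75 -0.2 0 -3 0 0 0; 0.75 -0.2 0 -3 0 0 0")

```text
time_s: 21.52
eef_pos: [677.1, -127.6, 138.0]
ee_rot: [0.003, -0.072, 0.997, -0.001]
force: [0.2, -0.1, -0.0]
grip_width: 0.749
grip_force: 0.0
```

```bash
python3 rowchk.py;python3 -c "
from h import *
print(plan(417,311,100,PHI))"
```

```text
[ 676.2 -127.3  135.2] [-0.4 -0.2 -0.4]
large_a 0.7 [560. -33.] fixture -82 80
large_a 0.69 [ 578. -170.] fixture -83 -59
large_a 0.59 [ 570. -102.] fixture -82 9
small_a 0.93 [ 677. -128.] fixture 20 -32
([19.3, 47.03, 3.36], np.float64(-0.003), 'phi now 1.714 j6 -2.07')
```

>>> step_arm(commands="0.75 1.5 3.7 0 0 0 0; 0.75 3 7.4 0 0 0 0; 0.75 4.5 11 0 0 0 0; 0.75 6 14.6 0 0 0 0; 0.75 7.5 18.3 0 0 0 0; 0.75 9 22 0 0 0 0; 0.75 10.5 25.6 0 0 0 0; 0.75 12 29.2 0 0 0 0; 0.75 13.5 32.8 0 0 0 0; 0.75 15 36.4 0 0 0 0; 0.75 16.5 40 0 0 0 0; 0.75 18 43.6 1.5 0 0 0; 0.75 19.3 47 3.3 0 0 0; 0.75 19.3 47 3.3 0 0 0; 0.75 19.3 47 3.3 0 0 0; 0.75 19.3 47 3.3 0 0 0")

```text
time_s: 23.0
eef_pos: [417.6, 310.0, 100.5]
ee_rot: [-0.001, -0.072, 0.997, -0.0]
force: [-0.0, -0.3, 0.5]
grip_width: 0.747
grip_force: 0.0
```

```bash
python3 look.py small_a
```

```text
[418.2 309.7 101. ]
small_a 0.6 [419. 310.] [71. 75. 66.] shift ([-0.09, 0.04, 7.92], np.float64(-0.004), 'phi now 1.713 j6 -1.30')
```

>>> step_arm(commands="0.75 0 0 3 0 0 0; 0.75 0 0 6 0 0 0; 0.75 0 0 7.9 0 0 0; 0.75 0 0 7.9 0 0 0; 0.2 0 0 7.9 0 0 0; 0.2 0 0 7.9 0 0 0; 0.2 0 0 7.9 0 0 0; 0.2 0 0 7.9 0 0 0; 0.2 0 0 7.9 0 0 0; 0.2 0 0 7.9 0 0 0; 0.2 0 0 4 0 0 0; 0.2 0 0 0 0 0 0; 0.2 0 0 -2 0 0 0; 0.2 0 0 -2 0 0 0")

```text
time_s: 24.27
eef_pos: [419.9, 311.4, 126.7]
ee_rot: [0.005, -0.072, 0.997, 0.002]
force: [1.0, 0.5, -0.1]
grip_width: 0.339
grip_force: 34.8
```

```bash
python3 -c "
from h import *
print(sense()['eef_pos'],plan(*fx(20,50),110,PHI),sense()['grip_width'])"
```

```text
[419.86460161 311.44608098 126.74192876] ([-19.1, -38.99, 1.75], np.float64(-0.003), 'phi now 1.714 j6 -1.30') 0.3394584707252118
```

>>> step_arm(commands="0.2 -1.8 -3.6 0 0 0 0; 0.2 -3.6 -7.2 0 0 0 0; 0.2 -5.4 -10.8 0 0 0 0; 0.2 -7.2 -14.5 0 0 0 0; 0.2 -9 -18.2 0 0 0 0; 0.2 -10.8 -22 0 0 0 0; 0.2 -12.6 -25.6 0 0 0 0; 0.2 -14.4 -29.2 0 0 0 0; 0.2 -16.2 -32.8 0 0 0 0; 0.2 -18 -36.4 0.8 0 0 0; 0.2 -19.1 -39 1.7 0 0 0; 0.2 -19.1 -39 1.7 0 0 0; 0.2 -19.1 -39 1.7 0 0 0; 0.2 -19.1 -39 1.7 0 0 0; 0.2 -19.1 -39 1.7 0 0 0")

```text
time_s: 25.52
eef_pos: [662.2, -47.1, 104.8]
ee_rot: [0.0, -0.072, 0.997, 0.0]
force: [0.2, 0.6, -0.2]
grip_width: 0.337
grip_force: 34.9
```

```bash
python3 -c "
from h import *
print(sense()['eef_pos'],plan(*fx(20,50),35.5,PHI))"
```

```text
[662.19871171 -47.1448185  104.75624933] ([-0.26, -0.04, 6.93], np.float64(-0.001), 'phi now 1.715 j6 -1.96')
```

>>> step_arm(commands="0.2 -0.2 0 3 0 0 0; 0.2 -0.2 0 5.5 0 0 0; 0.2 -0.2 0 6.5 0 0 0; 0.2 -0.2 0 6.8 0 0 0; 0.2 -0.2 0 6.8 0 0 0; 0.5 -0.2 0 6.8 0 0 0; 0.5 -0.2 0 6.8 0 0 0; 0.5 -0.2 0 6.8 0 0 0; 0.5 -0.2 0 4 0 0 0; 0.5 -0.2 0 1 0 0 0; 0.7 -0.2 0 -2 0 0 0; 0.7 -0.2 0 -6 0 0 0; 0.7 -0.2 0 -9 0 0 0; 0.7 -0.2 0 -9 0 0 0")

```text
time_s: 26.68
eef_pos: [666.6, -48.5, 202.5]
ee_rot: [0.006, -0.072, 0.997, -0.002]
force: [0.7, 0.0, 0.3]
grip_width: 0.706
grip_force: 0.0
```

```bash
python3 rowchk.py;python3 -c "
from h import *
g=np.array([515,-272]);print(plan(*g,200,PHI))
d=g-np.array(fx(0,-173));print(fx(0,-173),np.hypot(*d),'q',(np.arctan2(d[1],d[0])-YAW+.36-np.pi+np.pi)%(2*np.pi)-np.pi)"
```

```text
[665.7 -48.3 198.7] [-0.3 -0.1 -0.6]
large_a 0.59 [ 567. -107.] fixture -86 5
large_a 0.56 [ 576. -170.] fixture -86 -58
large_a 0.55 [559. -32.] fixture -82 81
small_a 0.92 [664. -51.] fixture 19 47
small_a 0.65 [ 678. -129.] fixture 21 -33
([17.97, -20.04, -0.59], np.float64(-0.003), 'phi now 1.714 j6 -1.96')
[ 677.46836233 -270.65943894] 162.47389286781004 q 0.2222510257477852
```

>>> step_arm(commands="0.7 2.5 -2.7 0 0 0 0; 0.7 5 -5.5 0 0 0 0; 0.7 7.5 -8.3 0 0 0 0; 0.7 10 -11 0 0 0 0; 0.7 12.5 -14 0 0 0 0; 0.7 15 -17 0 0 0 0; 0.7 18 -20 0 0 0 0; 0.7 18 -20 0 0 0 0; 0.7 18 -20 0 0 0 0; 0.7 18 -20 0 0 0 0")

```text
time_s: 27.67
eef_pos: [514.8, -271.1, 193.3]
ee_rot: [-0.001, -0.071, 0.997, 0.001]
force: [0.2, 1.1, -0.1]
grip_width: 0.703
grip_force: 0.0
```

```bash
python3 -c "
from h import *
m=camera_model('wrist');im=capture('wrist');cv2.imwrite('pics/w4.png',im[:,:,::-1]);print(sense()['eef_pos'],sense()['joints'])
print([(round(d['score'],2),p2w('wrist',d['xy'],90,m).round(1)) for d in spot_point('wrist','grip')])
for d in trace('wrist','grip'): 
    k=d['mask']&(im[:,:,0]>100)&(im[:,:,1]<80); ys,xs=np.nonzero(k); print(d['score'],d['rect'],p2w('wrist',[xs.mean(),ys.mean()],100,m))
print(camera_model('wrist')['eye'])
"
```

```text
[ 515.16990336 -270.67600038  193.54202909] [-6.85087310e-01  4.82844245e-01  1.39735334e+00  2.96047416e-04
  1.26279997e+00 -2.40016951e+00]
[(0.98, array([[ 516.4, -274.7,   90. ]]))]
0.85 [242.3, 247.6, 51.4, 149.4] [[ 510.21738336 -273.573369    100.        ]]
0.21 [344.4, 266.1, 277.2, 175.9] [[ 510.33803587 -273.54753607  100.        ]]
[ 437.34514322 -283.08974185  321.06279642]
```

View pics/w4.png

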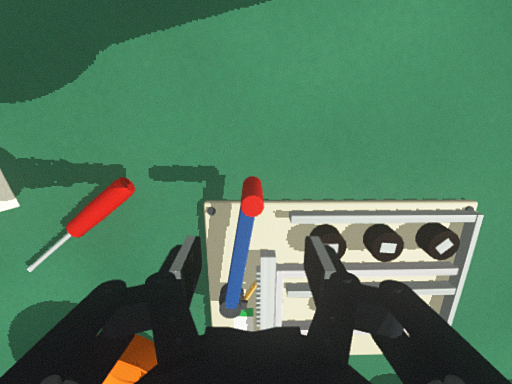

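```bash
python3 -c "
from h import *
im=cv2.imread('pics/w4.png');k=(im[:,:,2]>130)&(im[:,:,1]<70);k[:,:225]=0;k[:,290:]=0;ys,xs=np.nonzero(k)
print(xs.min(),xs.max(),ys.min(),ys.max(),xs[ys>205].mean())
m=camera_model('wrist')
for g in ((512,-274),(515,-273),(518,-274)):
  print(g,w2p('wrist',[[*g,46],[*g,90],[*g,112]],m).round(1).tolist())
print(plan(515,-273,92,PHI))
"
```

```text
241 263 177 216 251.4010989010989
(512, -274) [[250.7, 181.2], [250.4, 194.1], [250.2, 202.3]]
(515, -273) [[251.2, 184.0], [251.0, 197.3], [250.9, 205.8]]
(518, -274) [[249.9, 186.6], [249.4, 200.3], [249.2, 209.0]]
([0.08, -0.25, 10.19], np.float64(-0.001), 'phi now 1.716 j6 -2.40')
```

The view is consistent: the grip top is near (251,206), so its axis is about (515,-273). Joint 6 is close to its limit, so I'll flip the wrist half a turn before gripping.

>>> step_arm(commands="0.6 0 0 0 0 0 0.12; 0.6 0 0 0 0 0 0.24; 0.6 0 0 0 0 0 0.36; 0.6 0 0 0 0 0 0.48; 0.6 0 0 0 0 0 0.6; 0.6 0 0 0 0 0 0.72; 0.6 0 0 0 0 0 0.84; 0.6 0 0 0 0 0 0.96; 0.6 0 0 0 0 0 1.08; 0.6 0 0 0 0 0 1.2; 0.6 0 0 0 0 0 1.32; 0.6 0 0 0 0 0 1.44; 0.6 0 0 0 0 0 1.57; 0.6 0 0 0 0 0 1.57")

```text
time_s: 28.98
eef_pos: [515.4, -270.7, 194.1]
ee_rot: [-0.0, 0.655, 0.755, 0.0]
force: [0.4, -0.7, 0.5]
grip_width: 0.603
grip_force: 0.0
```

>>> step_arm(commands="0.6 0 0 0 0 0 0.12; 0.6 0 0 0 0 0 0.24; 0.6 0 0 0 0 0 0.36; 0.6 0 0 0 0 0 0.48; 0.6 0 0 0 0 0 0.6; 0.6 0 0 0 0 0 0.72; 0.6 0 0 0 0 0 0.84; 0.6 0 0 0 0 0 0.96; 0.6 0 0 0 0 0 1.08; 0.6 0 0 0 0 0 1.2; 0.6 0 0 0 0 0 1.32; 0.6 0 0 0 0 0 1.44; 0.6 0 0 0 0 0 1.57; 0.6 0 0 0 0 0 1.57; 0.6 0 0 0 0 0 1.57")

```text
time_s: 30.23
eef_pos: [515.1, -271.2, 194.2]
ee_rot: [-0.0, 0.997, 0.076, -0.0]
force: [0.1, -1.0, -0.1]
grip_width: 0.6
grip_force: 0.0
```

```bash
python3 -c "
from h import *
print(sense()['eef_pos'],sense()['joints'],plan(515,-273,92,PHI-.14))"; python3 rowchk.py
```

```text
[ 515.11247807 -271.18163031  194.1952374 ] [-6.85725864e-01  4.82050876e-01  1.39680586e+00  1.58756862e-05
  1.26289023e+00  7.33670904e-01] ([-0.04, 0.18, 10.22], np.float64(0.145), 'phi now -1.419 j6 0.73')
[ 515.1 -271.3  194.2] [-0.9 -0.4  0.5]
large_a 0.96 [ 566. -100.] fixture -85 12
large_a 0.93 [ 581. -174.] fixture -81 -64
large_a 0.89 [559. -38.] fixture -83 74
small_a 0.89 [ 677. -127.] fixture 20 -31
small_a 0.65 [667. -48.] fixture 21 49
```

>>> step_arm(commands="0.6 0 0.2 0 0 0 0.07; 0.6 0 0.2 2 0 0 0.14; 0.6 0 0.2 5 0 0 0.14; 0.6 0 0.2 8 0 0 0.14; 0.6 0 0.2 10.2 0 0 0.14; 0.6 0 0.2 10.2 0 0 0.14; 0.1 0 0.2 10.2 0 0 0.14; 0.1 0 0.2 10.2 0 0 0.14; 0.1 0 0.2 10.2 0 0 0.14; 0.1 0 0.2 10.2 0 0 0.14; 0.1 0 0.2 10.2 0 0 0.14; 0.1 0 0.2 10.2 0 0 0.14; 0.1 0 0.2 10.2 0 0 0.14", newtons=30)

```text
time_s: 31.47
eef_pos: [515.9, -274.3, 94.2]
ee_rot: [0.001, 1.0, 0.003, 0.001]
force: [0.1, 0.6, 6.9]
grip_width: 0.228
grip_force: 29.5
```

```bash
cat > arc.py <<'E'
from h import *
import sys
s=sense();P=s['eef_pos'][:2];pv=fx(0,-173);d=P-pv;q0=np.arctan2(d[1],d[0])-YAW+.36+np.pi;q0=(q0+np.pi)%(2*np.pi)-np.pi
print('r',np.hypot(*d),'q0',q0,'F',s['force'].round(1),s['eef_pos'].round(1),'j6',s['joints'][5],'gw',s['grip_width'])
r=Rm(s['ee_rot'])
for q in map(float,sys.argv[1:]):
    a=q-.36; g=fx(-165*np.cos(a),-173-165*np.sin(a))
    print(q,(r.inv().apply([*(g-P),0])/10).round(2)[:2],'rz',round(-(q-q0),2))
E
python3 arc.py 0 .1 .2 .3 .4 .5 .6 .7
```

```text
r 161.63406170707614 q0 0.23626692851998676 F [0.1 0.6 6.9] [ 515.9 -274.3   94.2] j6 0.8766329137894677 gw 0.22822212091374725
0.0 [ 0.06 -3.86] rz 0.24
0.1 [-0.22 -2.24] rz 0.14
0.2 [-0.34 -0.59] rz 0.04
0.3 [-0.29  1.06] rz -0.06
0.4 [-0.07  2.69] rz -0.16
0.5 [0.31 4.3 ] rz -0.26
0.6 [0.84 5.86] rz -0.36
0.7 [1.53 7.36] rz -0.46
```

>>> step_arm(commands="0.1 -0.1 -0.8 0 0 0 0.05; 0.1 -0.1 -1.6 0 0 0 0.1; 0.1 0 -2.3 0 0 0 0.14; 0.1 0.1 -3 0 0 0 0.19; 0.1 0.2 -3.6 0 0 0 0.23; 0.1 0.2 -3.9 0 0 0 0.24; 0.1 0.2 -3.9 0 0 0 0.24; 0.1 0.2 -3.9 0 0 0 0.24")

```text
time_s: 32.13
eef_pos: [519.8, -240.8, 94.5]
ee_rot: [0.006, 0.993, -0.117, 0.006]
force: [13.1, -29.4, -11.1]
grip_width: 0.223
grip_force: 30.8
```

```bash
python3 arc.py 0 .12 .24 .36 .48 .6 .72
```

```text
r 160.45687316872372 q0 0.026629320738468465 F [ 13.1 -29.4 -11.1] [ 519.8 -240.8   94.5] j6 1.1727793472546961 gw 0.2226518790954507
0.0 [-0.47 -0.42] rz 0.03
0.12 [-0.31  1.55] rz -0.09
0.24 [0.09 3.49] rz -0.21
0.36 [0.71 5.37] rz -0.33
0.48 [1.56 7.16] rz -0.45
0.6 [2.61 8.83] rz -0.57
0.72 [ 3.86 10.37] rz -0.69
```

```bash
cat > arc2.py <<'E'
from h import *
import sys
pv=np.array([681.2,-275]);H=np.array([519.8,-240.8])
s=sense();P=s['eef_pos'][:2];d=P-pv;h=H-pv;q0=np.arctan2(h[0]*d[1]-h[1]*d[0],h@d)
print('r',np.hypot(*d),'q0',q0,'F',s['force'].round(1),s['eef_pos'].round(1),'j6',s['joints'][5],'gw',s['grip_width'])
r=Rm(s['ee_rot'])
for q in map(float,sys.argv[1:]):
    g=pv+R.from_euler('z',q).apply([*h,0])[:2]
    print(q,(r.inv().apply([*(g-P),0])/10).round(2)[:2],'rz',round(-(q-q0),2))
E
python3 arc2.py 0.01 .1 .2 .3 .4 .5 .6 .66 .7
```

```text
r 164.97036191012577 q0 -0.0002021010133972567 F [ 13.1 -29.4 -11.1] [ 519.8 -240.8   94.5] j6 1.1727793472546961 gw 0.2226518790954507
0.01 [0.   0.17] rz -0.01
0.1 [0.12 1.65] rz -0.1
0.2 [0.41 3.27] rz -0.2
0.3 [0.86 4.86] rz -0.3
0.4 [1.47 6.39] rz -0.4
0.5 [2.23 7.86] rz -0.5
0.6 [3.13 9.24] rz -0.6
0.66 [ 3.73 10.02] rz -0.66
0.7 [ 4.16 10.52] rz -0.7
```

>>> step_arm(commands="0.1 0 0.5 0 0 0 -0.01; 0.1 0 1.2 0 0 0 -0.05; 0.1 0.1 2 0 0 0 -0.1; 0.1 0.2 2.8 0 0 0 -0.15; 0.1 0.4 3.6 0 0 0 -0.2; 0.1 0.6 4.4 0 0 0 -0.25; 0.1 0.9 5.2 0 0 0 -0.3; 0.1 1.5 6.7 0 0 0 -0.4; 0.1 2.2 8.2 0 0 0 -0.5; 0.1 3.1 9.6 0 0 0 -0.6; 0.1 3.8 10.3 0 0 0 -0.66; 0.1 4.1 10.7 0 0 0 -0.69; 0.1 4.1 10.7 0 0 0 -0.69; 0.1 4.1 10.7 0 0 0 -0.69")

```text
time_s: 33.3
eef_pos: [533.1, -349.1, 94.4]
ee_rot: [0.002, 0.974, 0.226, 0.002]
force: [1.6, 0.7, 5.8]
grip_width: 0.226
grip_force: 31.3
```

```bash
python3 arc2.py .7 .6 .5 .4 .3 .2 .1 .02
```

```text
r 165.60969443757992 q0 0.6727076638778733 F [1.6 0.7 5.8] [ 533.1 -349.1   94.4] j6 0.35187758873313574 gw 0.22590212641118795
0.7 [0.07 0.45] rz -0.03
0.6 [ 0.1 -1.2] rz 0.07
0.5 [ 0.28 -2.84] rz 0.17
0.4 [ 0.63 -4.45] rz 0.27
0.3 [ 1.14 -6.02] rz 0.37
0.2 [ 1.8  -7.53] rz 0.47
0.1 [ 2.62 -8.96] rz 0.57
0.02 [  3.36 -10.05] rz 0.65
```

>>> step_arm(commands="0.1 0.1 0.4 0 0 0 -0.03; 0.1 0.1 0.4 0 0 0 -0.03; 0.1 0.1 -1.2 0 0 0 0.07; 0.1 0.3 -2.8 0 0 0 0.17; 0.1 0.6 -4.4 0 0 0 0.27; 0.1 1.1 -6 0 0 0 0.37; 0.1 1.8 -7.5 0 0 0 0.47; 0.1 2.6 -9 0 0 0 0.57; 0.1 3.4 -10.1 0 0 0 0.65; 0.1 3.4 -10.1 0 0 0 0.65; 0.1 3.4 -10.1 0 0 0 0.65")

```text
time_s: 34.22
eef_pos: [518.9, -242.7, 94.4]
ee_rot: [0.001, 0.995, -0.097, 0.002]
force: [-2.8, 0.3, 8.3]
grip_width: 0.224
grip_force: 31.5
```

```bash
python3 arc2.py 0.02 .12 .22 .32 .42 .52 .62 .69; python3 rowchk.py; python3 -c "
from h import *
im=cv2.imread('pics/w4.png')
im=capture('wrist');cv2.imwrite('pics/w5.png',im[:,:,::-1])"
```

```text
r 165.45115954968574 q0 0.0122545207041303 F [-2.8  0.3  8.3] [ 518.9 -242.7   94.4] j6 1.1231879025235638 gw 0.22441898978147468
0.02 [0.05 0.13] rz -0.01
0.12 [0.14 1.77] rz -0.11
0.22 [0.39 3.4 ] rz -0.21
0.32 [0.81 5.  ] rz -0.31
0.42 [1.38 6.55] rz -0.41
0.52 [2.11 8.03] rz -0.51
0.62 [2.98 9.43] rz -0.61
0.69 [ 3.67 10.35] rz -0.68
[ 518.9 -242.9   94.4] [-1.6  1.2  9.5]
large_a 0.97 [ 582. -171.] fixture -80 -61
large_a 0.81 [570. -99.] fixture -81 13
small_a 0.66 [ 677. -128.] fixture 20 -31
```

View pics/w5.png

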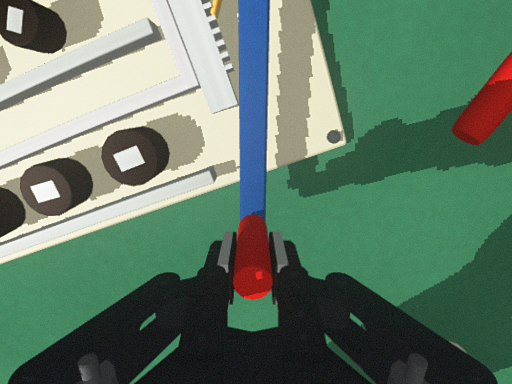

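The handle is held squarely at px (252,250) and the specimens stand in the row. Now I'll pump full strokes.

>>> step_arm(commands="0.1 0.1 1.7 0 0 0 -0.11; 0.1 0.4 3.4 0 0 0 -0.21; 0.1 0.8 5 0 0 0 -0.31; 0.1 1.4 6.5 0 0 0 -0.41; 0.1 2.1 8 0 0 0 -0.51; 0.1 3 9.4 0 0 0 -0.61; 0.1 3.7 10.4 0 0 0 -0.68; 0.1 3.7 10.4 0 0 0 -0.68; 0.1 3.7 10.4 0 0 0 -0.68; 0.1 3 9.4 0 0 0 -0.61; 0.1 2.1 8 0 0 0 -0.51; 0.1 1.4 6.5 0 0 0 -0.41; 0.1 0.8 5 0 0 0 -0.31; 0.1 0.4 3.4 0 0 0 -0.21; 0.1 0.1 1.7 0 0 0 -0.11; 0.1 0 0 0 0 0 0; 0.1 0 0 0 0 0 0; 0.1 0 0 0 0 0 0")

```text
time_s: 35.92
eef_pos: [518.6, -242.7, 94.4]
ee_rot: [0.001, 0.995, -0.097, 0.001]
force: [-3.9, -0.5, 9.5]
grip_width: 0.224
grip_force: 31.7
```

>>> step_arm(commands="0.1 0.1 1.7 0 0 0 -0.11; 0.1 0.4 3.4 0 0 0 -0.21; 0.1 0.8 5 0 0 0 -0.31; 0.1 1.4 6.5 0 0 0 -0.41; 0.1 2.1 8 0 0 0 -0.51; 0.1 3 9.4 0 0 0 -0.61; 0.1 3.7 10.4 0 0 0 -0.68; 0.1 3.7 10.4 0 0 0 -0.68; 0.1 3.7 10.4 0 0 0 -0.68; 0.1 3 9.4 0 0 0 -0.61; 0.1 2.1 8 0 0 0 -0.51; 0.1 1.4 6.5 0 0 0 -0.41; 0.1 0.8 5 0 0 0 -0.31; 0.1 0.4 3.4 0 0 0 -0.21; 0.1 0.1 1.7 0 0 0 -0.11; 0.1 0 0 0 0 0 0; 0.1 0 0 0 0 0 0; 0.1 0 0 0 0 0 0")

```text
time_s: 37.42
eef_pos: [518.7, -242.6, 94.4]
ee_rot: [0.001, 0.995, -0.097, 0.001]
force: [-3.1, 0.6, 8.8]
grip_width: 0.222
grip_force: 32.0
```

```bash
python3 arc2.py; python3 rowchk.py; python3 -c "
from h import *
m=camera_model('wrist')
im=capture('wrist');cv2.imwrite('pics/w6.png',im[:,:,::-1])
t=capture('top');cv2.imwrite('pics/t6.png',t[:,:,::-1])
a=cv2.imread('pics/w5.png');b=im[:,:,::-1]
t0=cv2.imread('pics/top0.png')[95:225,240:420];t1=t[95:225,240:420,::-1]
cv2.imwrite('pics/cmp.png',cv2.resize(np.hstack([t0,t1]),None,fx=2.2,fy=2.2,interpolation=2))"
```

```text
r 165.72374578772624 q0 0.01172628064808739 F [-3.1  0.6  8.8] [ 518.7 -242.6   94.4] j6 1.1233990344183136 gw 0.22166255679342978
[ 518.6 -242.8   94.4] [-3.8  0.7 10.5]
large_a 0.77 [ 573. -172.] fixture -89 -60
large_a 0.64 [ 567. -101.] fixture -85 11
large_a 0.58 [554. -37.] fixture -88 76
small_a 0.68 [ 669. -130.] fixture 12 -33
```

View pics/cmp.png

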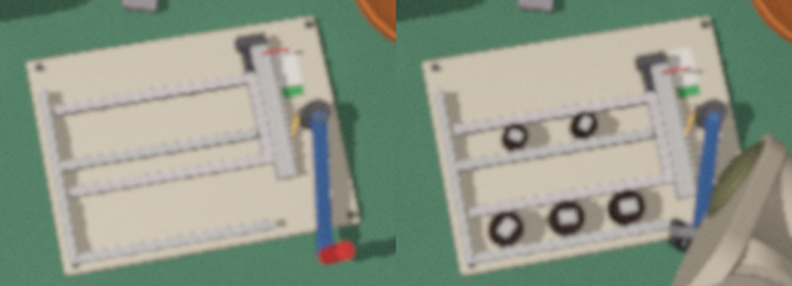

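The comparison shows the pointer moved from row 51 to 71, about 22 mm, so c is about 28. The green zone starts about 16 mm further on, so three more strokes should do it. All five specimens stand in their rows.

>>> step_arm(commands="0.1 0.1 1.7 0 0 0 -0.11; 0.1 0.4 3.4 0 0 0 -0.21; 0.1 0.8 5 0 0 0 -0.31; 0.1 1.4 6.5 0 0 0 -0.41; 0.1 2.1 8 0 0 0 -0.51; 0.1 3 9.4 0 0 0 -0.61; 0.1 3.7 10.4 0 0 0 -0.68; 0.1 3.7 10.4 0 0 0 -0.68; 0.1 3.7 10.4 0 0 0 -0.68; 0.1 3 9.4 0 0 0 -0.61; 0.1 2.1 8 0 0 0 -0.51; 0.1 1.4 6.5 0 0 0 -0.41; 0.1 0.8 5 0 0 0 -0.31; 0.1 0.4 3.4 0 0 0 -0.21; 0.1 0.1 1.7 0 0 0 -0.11; 0.1 0 0 0 0 0 0; 0.1 0 0 0 0 0 0; 0.1 0 0 0 0 0 0")

```text
time_s: 39.17
eef_pos: [518.7, -242.6, 94.4]
ee_rot: [0.001, 0.995, -0.097, 0.001]
force: [-2.9, 0.5, 10.0]
grip_width: 0.222
grip_force: 32.2
```

>>> step_arm(commands="0.1 0.1 1.7 0 0 0 -0.11; 0.1 0.4 3.4 0 0 0 -0.21; 0.1 0.8 5 0 0 0 -0.31; 0.1 1.4 6.5 0 0 0 -0.41; 0.1 2.1 8 0 0 0 -0.51; 0.1 3 9.4 0 0 0 -0.61; 0.1 3.7 10.4 0 0 0 -0.68; 0.1 3.7 10.4 0 0 0 -0.68; 0.1 3.7 10.4 0 0 0 -0.68; 0.1 3 9.4 0 0 0 -0.61; 0.1 2.1 8 0 0 0 -0.51; 0.1 1.4 6.5 0 0 0 -0.41; 0.1 0.8 5 0 0 0 -0.31; 0.1 0.4 3.4 0 0 0 -0.21; 0.1 0.1 1.7 0 0 0 -0.11; 0.1 0 0 0 0 0 0; 0.1 0 0 0 0 0 0; 0.1 0 0 0 0 0 0")

```text
time_s: 40.67
eef_pos: [518.7, -242.6, 94.4]
ee_rot: [0.001, 0.995, -0.097, 0.001]
force: [-3.5, 0.4, 9.4]
grip_width: 0.223
grip_force: 32.4
```

>>> step_arm(commands="0.1 0.1 1.7 0 0 0 -0.11; 0.1 0.4 3.4 0 0 0 -0.21; 0.1 0.8 5 0 0 0 -0.31; 0.1 1.4 6.5 0 0 0 -0.41; 0.1 2.1 8 0 0 0 -0.51; 0.1 3 9.4 0 0 0 -0.61; 0.1 3.7 10.4 0 0 0 -0.68; 0.1 3.7 10.4 0 0 0 -0.68; 0.1 3.7 10.4 0 0 0 -0.68; 0.1 3 9.4 0 0 0 -0.61; 0.1 2.1 8 0 0 0 -0.51; 0.1 1.4 6.5 0 0 0 -0.41; 0.1 0.8 5 0 0 0 -0.31; 0.1 0.4 3.4 0 0 0 -0.21; 0.1 0.1 1.7 0 0 0 -0.11; 0.1 0 0 0 0 0 0; 0.1 0 0 0 0 0 0; 0.1 0 0 0 0 0 0")

```text
time_s: 42.17
eef_pos: [518.7, -242.6, 94.4]
ee_rot: [0.001, 0.995, -0.097, 0.001]
force: [-2.7, 0.7, 9.6]
grip_width: 0.227
grip_force: 32.5
```

```bash
python3 arc2.py; python3 rowchk.py; python3 -c "
from h import *
t=capture('top');s=capture('scene')[:,:,::-1]
t1=t[95:225,240:420,::-1]
cv2.imwrite('pics/cmp2.png',np.hstack([cv2.resize(t1,(540,390),interpolation=2),cv2.resize(s[225:270,75:105],(260,390),interpolation=2)]))"
```

```text
r 165.72963203630906 q0 0.011826016353169157 F [-2.7  0.7  9.6] [ 518.7 -242.6   94.4] j6 1.1234092507349627 gw 0.22680952623997402
[ 518.6 -242.9   94.4] [-3.8  0.3  9.9]
large_a 0.87 [ 562. -102.] fixture -90 10
large_a 0.77 [553. -35.] fixture -89 78
large_a 0.71 [ 576. -173.] fixture -86 -61
small_a 0.7 [ 668. -128.] fixture 11 -30
```

View pics/cmp2.png

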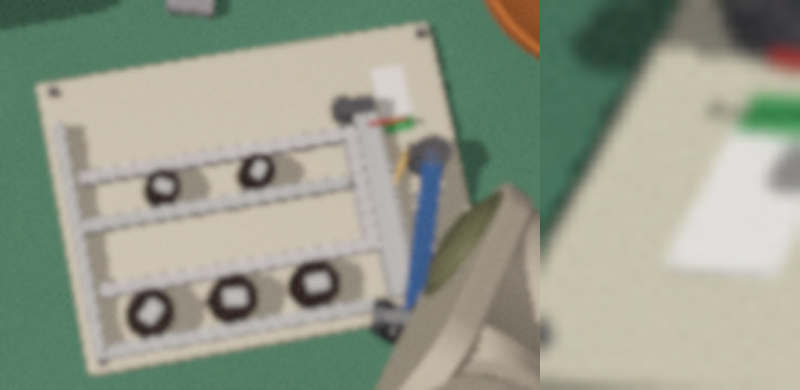

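```bash
python3 -c "
from h import *
c,sn=np.cos(YAW),np.sin(YAW)
for im in (cv2.imread('pics/top0.png'),cv2.imread('pics/t6.png'),capture('top')[:,:,::-1]):
  a=im.astype(int)[90:150,355:385]
  k=(a[:,:,2]-np.maximum(a[:,:,1],a[:,:,0]))>25;ys,xs=np.nonzero(k)
  g=(a[:,:,1]-np.maximum(a[:,:,2],a[:,:,0]))>45;gy,gx=np.nonzero(g&(np.arange(355,385)[None]>362))
  for n,u,z in (('red',(xs.mean()+355,ys.mean()+90),34),('green',(gx.mean()+355,gy.mean()+90),12)):
    q=p2w('top',u,z)[0,:2]-O; print(n,len(xs),len(gx),np.round(u,1),'fx',(c*q[0]+sn*q[1]).round(1),(-sn*q[0]+c*q[1]).round(1),'c',85-(c*q[0]+sn*q[1]))
"
```

```text
red 39 25 [365.9 120.8] fx 72.0 -147.7 c 13.036465548428893
green 39 25 [373.1 136. ] fx 34.9 -164.4 c 50.12162079077133
red 41 23 [368.1 130.1] fx 47.2 -147.8 c 37.824788583005144
green 41 23 [373.  135.9] fx 35.2 -164.1 c 49.84549332925185
red 28 9 [368.9 137.7] fx 27.8 -145.4 c 57.198470327677775
green 28 9 [373.7 136.6] fx 33.2 -165.6 c 51.80044882204486
```

Pointer travel is about 44 mm from a start near c = 5, so c is about 49, in the green zone. The lever is at q ≈ 0.01. I'll let go and retreat.

>>> step_arm(commands="0.5 0 0 0 0 0 0; 0.5 0 0 0 0 0 0; 0.5 0 0 0 0 0 0; 0.5 0 0 0 0 0 0; 0.5 0 0 -3 0 0 0; 0.5 0 0 -6 0 0 0; 0.5 0 0 -10 0 0 0; 0.5 4 0 -14 0 0 0; 0.5 8 0 -18 0 0 0; 0.5 -4 0 -18 0 0 0; 0.5 -8 0 -18 0 0 0; 0.5 -12 0 -18 0 0 0; 0.5 -14 0 -18 0 0 0; 0.5 -14 0 -18 0 0 0; 0.5 -14 0 -18 0 0 0; 0.5 -14 0 -18 0 0 0")

```text
time_s: 43.8
eef_pos: [380.1, -215.4, 273.0]
ee_rot: [0.0, 0.995, -0.098, 0.001]
force: [0.1, -0.3, -0.5]
grip_width: 0.498
grip_force: 0.0
```

```bash
python3 rowchk.py; python3 -c "
from h import *
m=camera_model('wrist');im=capture('wrist');cv2.imwrite('pics/w7.png',im[:,:,::-1])
print([(round(d['score'],2),p2w('wrist',d['xy'],90,m).round(1)) for d in spot_point('wrist','grip')])
t=capture('top')[:,:,::-1]
cv2.imwrite('pics/f.png',np.hstack([cv2.resize(im[:,:,::-1],(400,300)),cv2.resize(t[95:230,240:420],(400,300),interpolation=2)]))"
```

```text
[ 380.9 -215.7  272.7] [ 0.4 -0.5  0.6]
large_a 0.98 [551. -35.] fixture -91 78
large_a 0.67 [ 565. -100.] fixture -87 13
large_a 0.61 [ 574. -171.] fixture -88 -59
small_a 0.38 [ 564. -101.] fixture -88 12
[(0.68, array([[ 519.3, -242.1,   90. ]]))]
```

View pics/f.png

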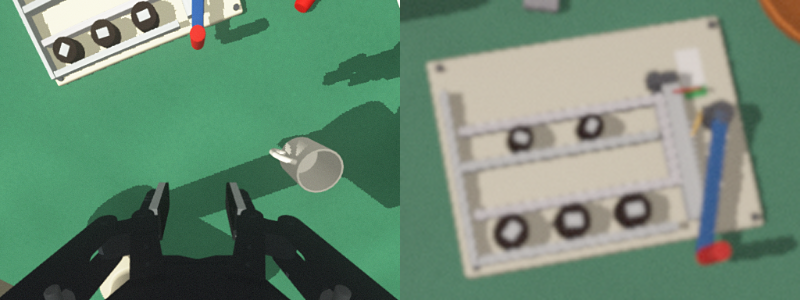

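The final view shows all five specimens between the bars and fences, the pointer over the green zone, the lever at home and the gripper clear.

```bash
python3 -c "
from rig import *
print(finish_job())"
```

```text
the job is handed in; nothing more can be done
None
```

I handed the job in at about 44 s: the five specimens present (three large, two small) are clamped in their rows, the pointer reads in the green zone (travel about 49 mm, from the images), and the lever is back at its home stop and released; no verdict was returned.

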